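Arm a board test fixture and hold its lever

ROBOT

A 6-joint arm with a two-finger parallel gripper is mounted at the origin on the work surface. World frame = base frame: x ahead of the robot, y to its left, z up, the work surface at z = 0. Lengths are in mm, angles in rad, forces in N, time in s.
With the tool pointing down it reaches from about 275 to 825 mm from the base axis. Payload 5.2 kg.
Tool frame: the origin (TCP) lies on the centre line of the jaws, within the pads' length; the fingertips stand 8 mm ahead of it and the grasp point (between the pads) lies 11 mm behind it; z points along the fingers, y is the direction in which the jaws open and shut (so a half turn about z gives the same grasp; the last joint's range is limited). The gripper opens to 93 mm and grips with 3 to 60 N. Pads are 15 mm wide; open, the fingers measure 128 mm over their backs; the gripper's body (75 mm by 188 mm) begins 65 mm behind the grasp point.
Start: joints at [-1.491, 0.259, 1.535, -0, 1.348, -0.203], TCP at [153.496, -528.151, 226.653] pointing down, gripper open.
Joint ranges: [-3.14, 3.14], [-0.91, 2.08], [0.19, 2.58], [-1.22, 4.36], [0.22, 2.71], [-3.12, 3.12]. Speed limits (rad/s): [2.57, 2.57, 3.14, 3.14, 3.14, 3.14].

INTERFACE

Orientations are given as [roll, pitch, yaw] about the fixed x, y, z axes, in that order (R = Rz(yaw) Ry(pitch) Rx(roll)).
In Python, from cell import sense, optics, workorder gives the robot as it stands.
- The arm moves only by the shell command python3 -m crank 'ROWS'. ROWS is JSON, a list of rows, each an object of numbers: "claw": the opening, from 0 (shut) to 1 (fully open); "tx", "ty", "tz": the shift along the tool's x, y, z scaled (see below); "twist": the turn about the tool's z scaled (see below). In form: [{"claw": .., "tx": .., "ty": .., "tz": .., "twist": ..}, ...]. A call has 1 to 12 rows; each row is the pose to reach, as a shift and turn from the pose measured when the call began, along the tool's axes at that moment, turning the shorter way round; what a row does not reach only later rows make up. The controller multiplies each number of a shift by 0.1 m and each number of a turn by 360 degrees. A row lasts 1/12 s, in which the tool goes at most 41.7 mm and 7.16 degrees, less where a joint would pass 70% of its speed; a pose out of reach is approached as far as the arm can. A call with a number of a shift or a turn outside -1 to 1 is refused whole. A call with a gripper value outside its range is refused whole. The fingers move at their own pace and stop on an object; the grip force is fixed at half the most. Time passes only in rows, so rows that repeat a pose let the fingers close. It gives the time, the measured TCP pose, the force and the opening at its end, in the units of the state.
- sense(): the state, without advancing time (a new reading comes with each control period).
- optics.read_camera(name): name is "scene" or "side" or "wrist"; returns a dict with "img" (480x640x3 uint8, red, green, blue), "mtx" (3x3 intrinsics, pixels), "xyz" and "attitude" of the camera in the world. Camera axes: x right, y up, looking along -z (the intrinsics and any distortion apply to the point x, -y, -z); pixel columns grow to the right and rows downward; lengths in mm; the calibration is good to about 2 mm. The wrist camera is an equidistant fisheye: a pixel r from the principal point sees the ray r / f radians off the axis. A picture is of the moment at which its call begins. There is no depth.
- workorder.job_done(): hands the job in, once; it reports no verdict.
The state is a dict: "time": time; "qpos": joint angles; "joint_vel": joint speeds; "tau": joint torques, N m; "eef_pos": TCP position; "orientation": TCP orientation; "force": force on the tool from outside, world axes, zero at the start; "moment": the same for the moment, N m; "opening": opening from 0.0 (shut) to 1.0 (fully open).
Only numpy, scipy, OpenCV 4.12 (cv2) and the standard library are available. Lean on these libraries where they do the work, as an engineer would, in place of code of your own. Each camera call takes 0.05 s, during which the arm holds its last target.

TASK

Get the circuit-board test fixture ready to test: first swing the hold-down bar over the board until it is fully home in its keeper, then flip the lever's safety catch up and over to the rear so that it stays open. Then pull the lever towards the robot all the way to its stop and finish while still holding it there with the gripper, because it springs back if let go; leave the other things on the bench alone.

Things in the scene. Friction and masses are not known exactly. Their poses are not given: they have to be found in the camera images.
- fixture: the circuit-board test fixture, fixed to the table: a grey base plate 240 (x) x 340 (y) mm, top 30 mm above the table, with a green board in a black nest on its left half and the lever unit on its right half. Origin: centre of its underside on the table. Fixture frame: x points away from the robot, y to the left, z up. It stands turned by a small yaw.
- bar (a joint): the flat steel hold-down bar across the board, on a vertical hinge at the rear of the nest; rad; 0 = closed, pointing straight to the front (-x of the fixture) and home in its keeper, grows as its free end swings out to the fixture's left (+y), at most 1.5. Stiff hinge (about 0.4 N at its post): it stays where it is left
- bar_post (a point): centre of the upright round thumb post at the free end of the hold-down bar: 14 mm in diameter, 44 mm tall, the point 15 mm below its top; its foot, on top of the bar, is 56 mm above the table, its top 100 mm. 160 mm from the hinge. Closed, it stands 22 mm in front of the keeper, a steel C open to the left whose top is 65 mm above the table
- bar_hinge (a point): on the vertical hinge axis of the hold-down bar, at the bar's mid-height (52 mm above the table); in the fixture frame at x +85, y +65 mm
- catch (a joint): the aluminium safety catch of the lever: a hook 14 mm wide in y, hinged behind the lever on two posts, reaching forward over the lever's grip with a lip down in front of it; rad; 0 = closed and blocking the lever, grows as its front is lifted up and over to the rear, at most 1.75. Light: it falls shut when let go below about 0.6 and falls open beyond 1.0
- catch_tab (a point): centre of the thumb tab standing up on the catch, a plate 22 (x) x 14 (y) x 40 (z) mm with the catch closed; the point is 18 mm below the tab's upper end. 196 mm above the table when closed; the bar of the catch below it, also 14 mm wide, has its top 174 mm above the table. It moves on an arc of 89 mm radius about the catch hinge, up and to the rear
- catch_hinge (a point): on the catch's hinge axis, which runs along the fixture's y; 130 mm above the table; in the fixture frame at x +55, y -100 mm. The two posts reach 137 mm above the table
- lever (a joint): the pull lever of the fixture: upright at 0, pulled towards the robot (fixture -x) and down to its stop at 0.95 rad; the pull drives the black connector block onto the board's edge. A spring returns it: about 3 N at the grip to start, 9 N at the stop. While the catch is closed its lip stops the lever at about 0.05
- lever_grip: the black barrel grip at the lever's upper end, 28 mm in diameter, 44 mm long along the fixture's y (flat ends). Origin: its centre, 145 mm above the table at joint 0, 103 mm at the stop; the lever stem, 14 mm wide, runs from its middle to the lever hinge. Pinched, it turns with the lever and may creep some 15 mm between the pads: go on past the nominal arc until the lever is at its stop
- lever_hinge (a point): on the lever's hinge axis, which runs along the fixture's y; 45 mm above the table, 100 mm below the grip; in the fixture frame at x 0, y -100 mm
- screwdriver: a small screwdriver, 170 mm, lying in front of the fixture. Origin: on its long axis' footprint; to be left alone
- marker: a white marker pen, 120 mm, lying behind the fixture. Origin: on its long axis' footprint; to be left alone
- jar: a small closed jar, 48 mm across, 55 mm tall, right of the fixture. Origin: on its underside; to be left alone
- spare_board: a spare circuit board, 90 x 70 mm, flat on the table at the fixture's front left. Origin: on its underside; to be left alone
- spool: a wire spool, 60 mm across, 34 mm tall, right of the fixture. Origin: on its underside; to be left alone
- tray: a small open grey tray, 50 x 36 x 20 mm, standing on the fixture's base plate near its front edge. Origin: on its underside; to be left alone
- flask: a small bottle, 44 mm across, 90 mm tall, behind the fixture. Origin: on its underside; to be left alone

How it is judged:
By the outcome, as a careful person would: the job done as asked, in the order asked, and still so for the second after the job is handed in, while the arm keeps its last pose, push and grip.
It also fails if it takes over 64 s, if anything falls off the work surface, if the arm or the gripper's body presses on something with over 40 N, if the wrist force passes 120 N, or if a joint passes its speed limit or range.

## Working session

There is one attempt and no reset: what is moved stays moved. The work goes in short steps, Python scripts to look and compute and a shell command to move; the robot and the scene stay as the last step left them, time stands still between calls to the robot, and variables do not carry over. Pictures are saved under pics/ and viewed, and the job is handed in when it is done.

```bash
mkdir -p pics; ls
python3 - <<'E'
from cell import sense, optics
import cv2
print(sense())
for n in ["scene","side","wrist"]:
    d=optics.read_camera(n); cv2.imwrite(f"pics/{n}0.png",d["img"][:,:,::-1]); print(n,d["mtx"],d["xyz"],d["attitude"],[k for k in d])
E
```

```text
pics
{'time': 0.0, 'qpos': array([-1.49084162e+00,  2.59330535e-01,  1.53609831e+00,  4.96427551e-06,
        1.34798568e+00, -2.02775425e-01]), 'joint_vel': array([-0.00092997, -0.00052089, -0.00054461, -0.00023848,  0.00100438,
        0.00168979]), 'tau': array([ 1.24437724e-03, -4.37304533e+01, -2.83995616e+01,  7.19253276e-02,
        4.14326834e-02, -1.27351968e-04]), 'eef_pos': array([ 153.43151852, -527.60557519,  225.81829344]), 'orientation': array([-3.13980909e+00, -3.71643706e-04,  2.82728698e-01]), 'force': array([ 0.33321446, -0.72837403,  0.16548351]), 'moment': array([-0.00234162,  0.01146297,  0.00866274]), 'opening': 0.9994988375325087}
scene [[623.19060328   0.         326.48278353]
 [  0.         623.19060328 240.90149176]
 [  0.           0.           1.        ]] [1311.74429482 -454.01314153 1168.17632719] [ 0.68059377 -0.01237305  1.08117326] ['img', 'mtx', 'xyz', 'attitude']
side [[477.94152284   0.         328.54967462]
 [  0.         477.94152284 231.73966949]
 [  0.           0.           1.        ]] [ 260.49634576 -614.42739093  548.85476668] [ 1.0256242  -0.00179658 -0.48031946] ['img', 'mtx', 'xyz', 'attitude']
wrist [[371.64829954   0.         317.06797765]
 [  0.         371.64829954 243.48281811]
 [  0.           0.           1.        ]] [ 230.57262537 -505.84713676  384.1657821 ] [-2.89711351e-01  2.31047099e-05 -1.28737209e+00] ['img', 'mtx', 'xyz', 'attitude']
```

View pics/scene0.png

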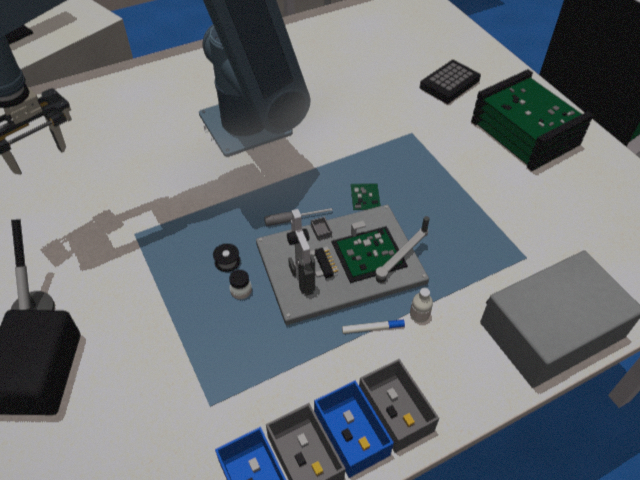

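View pics/side0.png

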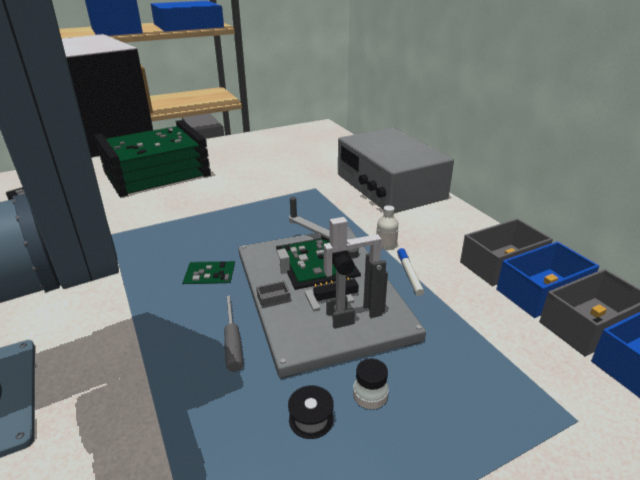

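View pics/wrist0.png

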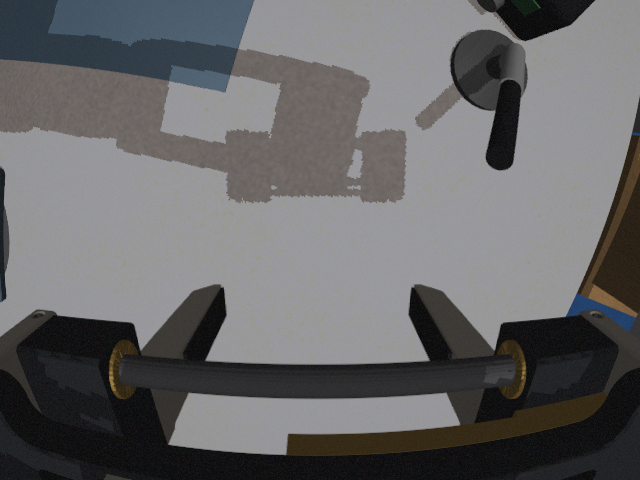

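The fixture sits near (345,262) in the scene view and (330,300) in the side view. The bar is swung out to the left, and the catch is closed over the lever. I'll enlarge both views.

Run:
```python
import cv2
a=cv2.imread("pics/scene0.png")[190:340,240:440]; cv2.imwrite("pics/sc_c.png",cv2.resize(a,None,fx=4,fy=4,interpolation=cv2.INTER_CUBIC))
a=cv2.imread("pics/side0.png")[185:385,225:435]; cv2.imwrite("pics/si_c.png",cv2.resize(a,None,fx=3,fy=3,interpolation=cv2.INTER_CUBIC))
```

```text
(no output)
```

View pics/sc_c.png

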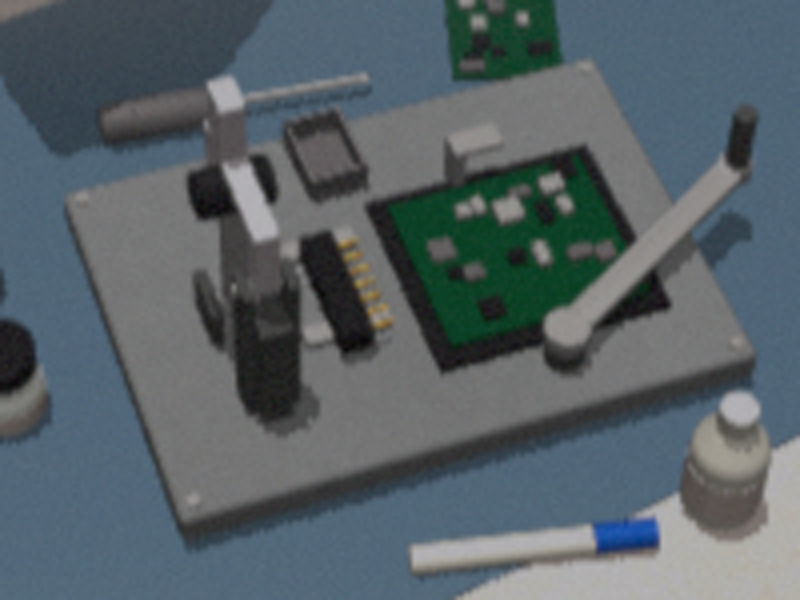

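View pics/si_c.png

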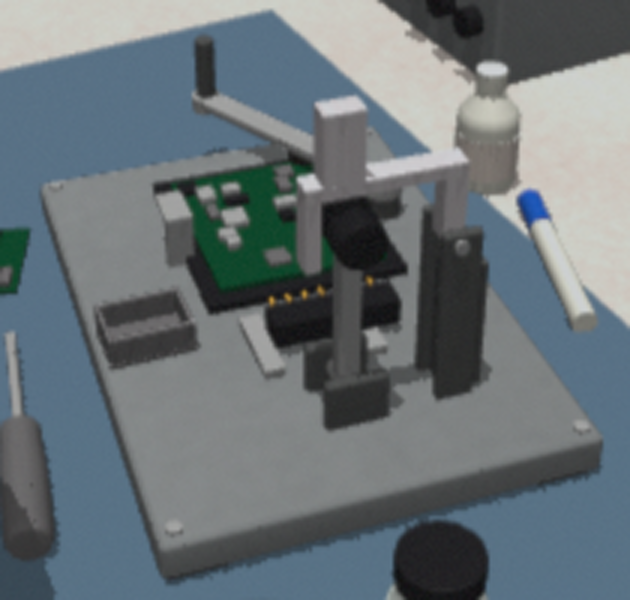

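```bash
cat > h.py <<'E'
import numpy as np, cv2
from scipy.spatial.transform import Rotation as Rn
from scipy.optimize import least_squares
K={"scene":(623.19,326.48,240.90),"side":(477.94,328.55,231.74)}
C={"scene":([1311.744,-454.013,1168.176],[0.68059377,-0.01237305,1.08117326]),"side":([260.496,-614.427,548.855],[1.0256242,-0.00179658,-0.48031946])}
def proj(n,P):
    f,cx,cy=K[n]; t,a=C[n]; p=(np.atleast_2d(P)-t)@Rn.from_euler("xyz",a).as_matrix()
    return np.c_[cx+f*p[:,0]/-p[:,2], cy-f*p[:,1]/-p[:,2]]
def tri(obs,x0=(500,0,50)):
    r=least_squares(lambda x:np.concatenate([(proj(n,x)[0]-uv) for n,uv in obs]),x0); return r.x,r.fun
def fw(F,p): # fixture [x,y,yaw] -> world
    p=np.atleast_2d(np.array(p,float)); c,s=np.cos(F[2]),np.sin(F[2])
    return np.c_[F[0]+c*p[:,0]-s*p[:,1],F[1]+s*p[:,0]+c*p[:,1],p[:,2]]
E
python3 - <<'E'
from h import *
sc=lambda u,v:np.array([u/4+240,v/4+190]); si=lambda u,v:np.array([u/3+225,v/3+185])
obs=[("scene",(-120,-170,30),sc(66,203)),("scene",(-120,170,30),sc(592,63)),("scene",(120,170,30),sc(754,355)),("scene",(120,-170,30),sc(185,522)),
("side",(-120,-170,30),si(163,555)),("side",(-120,170,30),si(43,188)),("side",(120,-170,30),si(601,440)),
("scene",(85,65,58),sc(567,328))]
f=lambda F:np.concatenate([proj(n,fw(F,p))[0]-uv for n,p,uv in obs])
r=least_squares(f,[500,0,0.1],loss="soft_l1"); F=r.x; print(F,f(F).round(1).reshape(-1,2).tolist())
for nm,a,b in [("posttop",sc(745,110),si(205,41)),("postfoot",sc(738,163),si(205,97)),("tabtop",sc(226,88),si(341,108))]:
    x,e=tri([("scene",a),("side",b)]); print(nm,x.round(1),e.round(1)); c,s=np.cos(F[2]),np.sin(F[2]); d=x[:2]-F[:2]; print("  fix",c*d[0]+s*d[1],-s*d[0]+c*d[1])
for nm,p in [("hinge",(85,65,52)),("tab",(-5,-100,196)),("grip",(0,-100,145))]: print(nm,fw(F,p))
E
```

```text
[ 5.65171746e+02 -5.43130816e+00 -1.50752031e-01] [[-2.1, -2.0], [-0.4, -1.5], [0.9, 0.5], [-2.0, 1.1], [-0.4, -2.0], [-1.2, -2.4], [3.3, -1.3], [-0.6, 0.2]]
posttop [600.7 196.8  98.5] [-0.3  1.2 -0.8 -0.8]
  fix 4.71002952959633 205.30489590388
postfoot [600.9 199.8  52. ] [-0.2  0.6 -0.4 -0.4]
  fix 4.5053041841493275 208.2675217425055
tabtop [ 542.9 -101.8  213.2] [-0.7  1.7 -0.9 -0.9]
  fix -7.510348635572731 -98.66007253608292
hinge [[658.96951987  46.0660464   52.        ]]
tab [[ 545.2102858  -103.54624141  196.        ]]
grip [[ 550.15357788 -104.29714979  145.        ]]
```

```bash
cat >> h.py <<'E'
def go(target,yaw=None):
    from cell import sense
    s=sense(); R=Rn.from_euler("xyz",s["orientation"]).as_matrix(); d=(np.array(target)-s["eef_pos"])@R/100
    tw=None if yaw is None else -((yaw-s["orientation"][2]+np.pi)%(2*np.pi)-np.pi)/(2*np.pi)
    print("t",round(s["time"],2),"pos",s["eef_pos"].round(1),"ori",s["orientation"].round(3),"F",s["force"].round(1),"op",round(s["opening"],3))
    print("  tx,ty,tz",d.round(3),"twist",tw)
E
python3 -m crank '[{"claw":0.5,"tx":1,"ty":-0.9,"tz":-0.2,"twist":-0.262},{"claw":0.5,"tx":1,"ty":-0.9,"tz":-0.2,"twist":-0.262},{"claw":0.5,"tx":1,"ty":-0.9,"tz":-0.2,"twist":-0.262},{"claw":0.5,"tx":1,"ty":-0.9,"tz":-0.2,"twist":-0.262},{"claw":0.5,"tx":1,"ty":-0.9,"tz":-0.2,"twist":-0.262},{"claw":0.5,"tx":1,"ty":-0.9,"tz":-0.2,"twist":-0.262},{"claw":0.5,"tx":1,"ty":-0.9,"tz":-0.2,"twist":-0.262},{"claw":0.5,"tx":1,"ty":-0.9,"tz":-0.2,"twist":-0.262},{"claw":0.5,"tx":1,"ty":-0.9,"tz":-0.2,"twist":-0.262},{"claw":0.5,"tx":1,"ty":-0.9,"tz":-0.2,"twist":-0.262},{"claw":0.5,"tx":1,"ty":-0.9,"tz":-0.2,"twist":-0.262},{"claw":0.5,"tx":1,"ty":-0.9,"tz":-0.2,"twist":-0.262}]'
python3 -c "
from h import *
go((601.5,196,220),1.93)"
```

```text
time: 1.15
eef_pos: [224.3, -413.2, 245.9]
orientation: [3.141, -0.002, 1.789]
force: [-0.7, -0.3, -0.8]
opening: 0.501
t 1.15 pos [ 224.3 -413.2  245.9] ori [ 3.141e+00 -2.000e-03  1.789e+00] F [-0.7 -0.3 -0.8] op 0.501
  tx,ty,tz [5.13  5.001 0.27 ] twist -0.022436238293884234
```

```bash
python3 -m crank '[{"claw":0.5,"tx":1,"ty":1,"tz":0,"twist":-0.022},{"claw":0.5,"tx":1,"ty":1,"tz":0,"twist":-0.022},{"claw":0.5,"tx":1,"ty":1,"tz":0,"twist":-0.022},{"claw":0.5,"tx":1,"ty":1,"tz":0,"twist":-0.022},{"claw":0.5,"tx":1,"ty":1,"tz":0,"twist":-0.022}]'
python3 -m crank '[{"claw":0.5,"tx":1,"ty":0.85,"tz":0,"twist":0},{"claw":0.5,"tx":1,"ty":0.85,"tz":0,"twist":0},{"claw":0.5,"tx":1,"ty":0.85,"tz":0,"twist":0},{"claw":0.5,"tx":1,"ty":0.85,"tz":0,"twist":0},{"claw":0.5,"tx":1,"ty":0.85,"tz":0,"twist":0}]'
python3 -m crank '[{"claw":0.5,"tx":1,"ty":0.9,"tz":0,"twist":0},{"claw":0.5,"tx":1,"ty":0.9,"tz":0,"twist":0},{"claw":0.5,"tx":1,"ty":0.9,"tz":0,"twist":0},{"claw":0.5,"tx":1,"ty":0.9,"tz":0,"twist":0},{"claw":0.5,"tx":1,"ty":0.9,"tz":0,"twist":0}]'
python3 -c "
from h import *
go((601.5,196,220),1.93)"
```

```text
time: 1.57
eef_pos: [301.5, -290.6, 246.1]
orientation: [3.14, -0.003, 1.931]
force: [0.9, -0.5, -0.4]
opening: 0.499
time: 1.98
eef_pos: [346.2, -165.5, 246.6]
orientation: [3.14, -0.003, 1.935]
force: [-0.5, -0.3, -0.6]
opening: 0.5
time: 2.4
eef_pos: [395.6, -39.5, 246.9]
orientation: [3.14, -0.002, 1.938]
force: [-0.1, 0.4, 0.4]
opening: 0.5
t 2.4 pos [395.6 -39.5 246.9] ori [ 3.140e+00 -2.000e-03  1.938e+00] F [-0.1  0.4  0.4] op 0.5
  tx,ty,tz [1.457 2.768 0.278] twist 0.0013344577980299195
```

```bash
python3 -m crank '[{"claw":0.5,"tx":0.75,"ty":1,"tz":0.1,"twist":0},{"claw":0.5,"tx":0.75,"ty":1,"tz":0.1,"twist":0},{"claw":0.5,"tx":0.75,"ty":1,"tz":0.1,"twist":0},{"claw":0.5,"tx":0.75,"ty":1,"tz":0.1,"twist":0},{"claw":0.5,"tx":0.75,"ty":1,"tz":0.1,"twist":0}]'
python3 -m crank '[{"claw":0.5,"tx":0.7,"ty":1,"tz":0,"twist":0},{"claw":0.5,"tx":0.7,"ty":1,"tz":0,"twist":0},{"claw":0.5,"tx":0.7,"ty":1,"tz":0,"twist":0},{"claw":0.5,"tx":0.7,"ty":1,"tz":0,"twist":0},{"claw":0.5,"tx":0.7,"ty":1,"tz":0,"twist":0}]'
cat > snap.py <<'E'
import sys
from cell import optics; import cv2
for n in sys.argv[2:]:
    d=optics.read_camera(n); cv2.imwrite(f"pics/{n}_{sys.argv[1]}.png",d["img"][:,:,::-1]); print(n,d["xyz"].tolist(),d["attitude"].tolist())
E
python3 snap.py a wrist
python3 -c "
from h import *
go((601.5,196,220),1.93)"
```

```text
time: 2.82
eef_pos: [462.9, 65.5, 236.5]
orientation: [3.142, -0.002, 1.94]
force: [0.3, -0.4, -0.5]
opening: 0.5
time: 3.23
eef_pos: [531.8, 164.8, 235.8]
orientation: [-3.14, -0.001, 1.94]
force: [0.1, -0.9, -1.0]
opening: 0.497
wrist [503.53396688858464, 239.0643106355315, 394.12479163942555] [-0.2909835199084569, 0.0012760237315048162, 0.37027181823041383]
t 3.28 pos [531.  164.3 236. ] ori [-3.140e+00 -1.000e-03  1.939e+00] F [ 0.4  0.2 -0.3] op 0.496
  tx,ty,tz [0.042 0.772 0.159] twist 0.0014953456731280738
```

View pics/wrist_a.png

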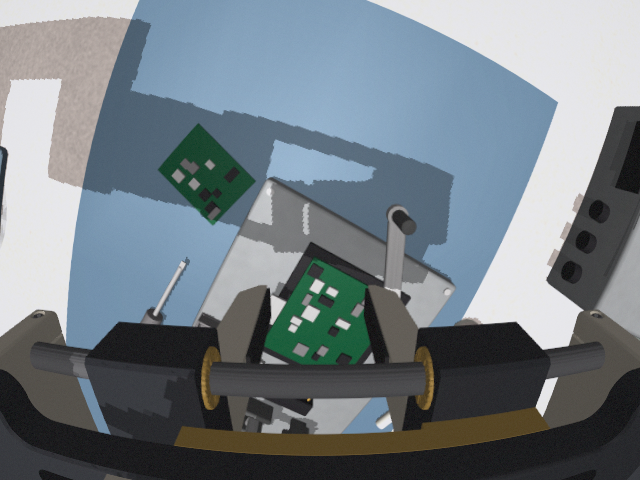

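The thumb post is at about (403,220) in the wrist view. I'll enlarge that area to read the post top and plate corners.

```bash
python3 -c "
import cv2
a=cv2.imread('pics/wrist_a.png')[170:320,250:470]; cv2.imwrite('pics/wr_ac.png',cv2.resize(a,None,fx=3.6,fy=3.6,interpolation=cv2.INTER_CUBIC))"
```

```text
(no output)
```

View pics/wr_ac.png

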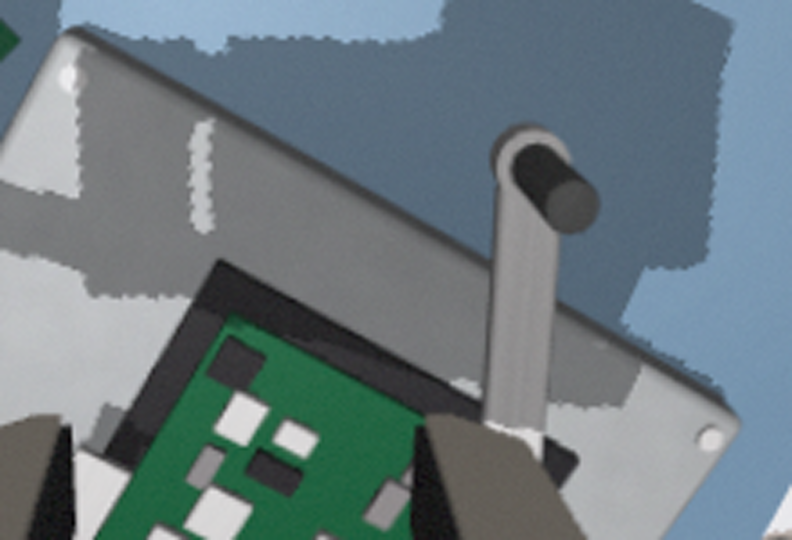

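```bash
cat >> h.py <<'E'
def wray(uv,cam,z):
    u=(uv[0]-317.068)/371.648; v=(uv[1]-243.483)/371.648; th=np.hypot(u,v); k=np.sin(th)/th
    d=Rn.from_euler("xyz",cam[1]).as_matrix()@np.array([u*k,-v*k,-np.cos(th)]); t=np.array(cam[0])
    return t+d*(z-t[2])/d[2]
E
python3 - <<'E'
from h import *
cam=([503.534,239.064,394.125],[-0.29098,0.001276,0.37027])
for nm,uv,z in [("top",(409.2,227.2),100),("foot",(397.2,213.9),56),("FL",(270,180.5),30),("RL",(454,287.5),30)]: print(nm,wray(uv,cam,z).round(1))
F=[565.17,-5.43,-.1508]; print(fw(F,[(-120,170,30),(120,170,30),(85,65,52)]).round(1))
E
```

```text
top [601.4 197.8 100. ]
foot [599.7 199.1  56. ]
FL [475.7 180.9  30. ]
RL [703.9 144.8  30. ]
[[472.1 180.7  30. ]
 [709.3 144.6  30. ]
 [659.   46.1  52. ]]
```

```bash
python3 -m crank '[{"claw":0.5,"tx":0.05,"ty":0.77,"tz":0.3,"twist":0},{"claw":0.5,"tx":0.05,"ty":0.77,"tz":0.6,"twist":0},{"claw":0.5,"tx":0.05,"ty":0.77,"tz":0.9,"twist":0},{"claw":0.5,"tx":0.05,"ty":0.77,"tz":0.9,"twist":0},{"claw":0.5,"tx":0.05,"ty":0.77,"tz":0.9,"twist":0}]'
python3 -c "
from h import *
go((601,197.5,78),1.932)"
```

```text
time: 3.7
eef_pos: [598.8, 193.7, 143.3]
orientation: [-3.133, -0.002, 1.937]
force: [-0.3, -0.7, 0.5]
opening: 0.501
t 3.7 pos [598.8 193.7 143.3] ori [-3.133e+00 -2.000e-03  1.937e+00] F [-0.3 -0.7  0.5] op 0.501
  tx,ty,tz [0.027 0.04  0.653] twist 0.0008273873470409861
```

```bash
python3 -m crank '[{"claw":0.5,"tx":0.03,"ty":0.04,"tz":0.3,"twist":0},{"claw":0.5,"tx":0.03,"ty":0.04,"tz":0.65,"twist":0},{"claw":0.5,"tx":0.03,"ty":0.04,"tz":0.65,"twist":0},{"claw":0.5,"tx":0.03,"ty":0.04,"tz":0.65,"twist":0}]'
python3 -m crank '[{"claw":0,"tx":0,"ty":0,"tz":0,"twist":0},{"claw":0,"tx":0,"ty":0,"tz":0,"twist":0},{"claw":0,"tx":0,"ty":0,"tz":0,"twist":0},{"claw":0,"tx":0,"ty":0,"tz":0,"twist":0},{"claw":0,"tx":0,"ty":0,"tz":0,"twist":0},{"claw":0,"tx":0,"ty":0,"tz":0,"twist":0},{"claw":0,"tx":0,"ty":0,"tz":0,"twist":0},{"claw":0,"tx":0,"ty":0,"tz":0,"twist":0}]'
python3 snap.py b wrist; python3 -c "
from h import *
go((601,197.5,78),1.932)"
```

```text
time: 4.03
eef_pos: [600.1, 196.4, 79.7]
orientation: [-3.131, -0.002, 1.936]
force: [0.4, 0.4, 0.1]
opening: 0.498
time: 4.7
eef_pos: [600.6, 196.6, 80.5]
orientation: [-3.133, -0.002, 1.936]
force: [-0.8, -0.2, 5.6]
opening: 0.143
wrist [573.8665643299354, 271.2652142967801, 238.86742073360662] [-0.2904177400309409, 0.008634500144226953, 0.3660886337808197]
t 4.75 pos [600.7 196.6  80.5] ori [-3.133e+00 -2.000e-03  1.936e+00] F [-0.4 -0.2  5.3] op 0.142
  tx,ty,tz [0.008 0.006 0.025] twist 0.0006701659583316391
```

View pics/wrist_b.png

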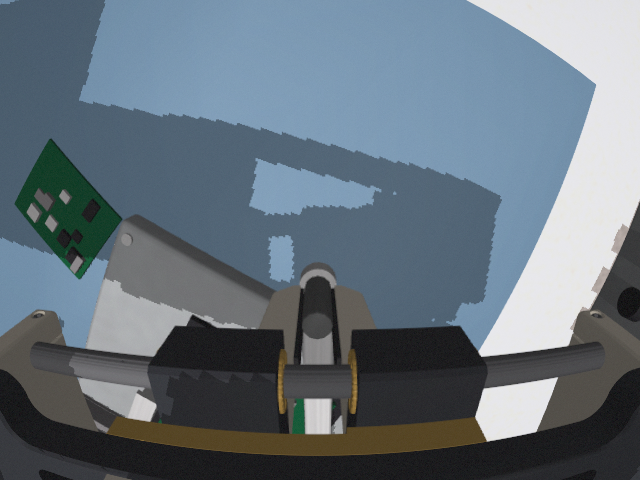

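```bash
python3 -m crank '[{"claw":0,"tx":-0.006,"ty":-0.139,"tz":0,"twist":-0.0139},{"claw":0,"tx":-0.024,"ty":-0.278,"tz":0,"twist":-0.0278},{"claw":0,"tx":-0.055,"ty":-0.414,"tz":0,"twist":-0.0417},{"claw":0,"tx":-0.096,"ty":-0.547,"tz":0,"twist":-0.0556},{"claw":0,"tx":-0.15,"ty":-0.676,"tz":0,"twist":-0.0694},{"claw":0,"tx":-0.214,"ty":-0.8,"tz":0,"twist":-0.0833},{"claw":0,"tx":-0.214,"ty":-0.8,"tz":0,"twist":-0.0833}]'
python3 -c "
from h import *
b=np.radians(171.4)
go((658+160*np.cos(b),47+160*np.sin(b),80),b)
from cell import sense
p=sense()['eef_pos'][:2]-[658,47]; print(np.hypot(*p),np.degrees(np.arctan2(p[1],p[0])))"
```

```text
time: 5.33
eef_pos: [532.5, 146.3, 80.7]
orientation: [-3.133, -0.006, 2.463]
force: [3.1, -0.9, -6.3]
opening: 0.141
t 5.33 pos [532.5 146.3  80.7] ori [-3.133 -0.006  2.463] F [ 3.1 -0.9 -6.3] op 0.141
  tx,ty,tz [-0.218 -0.792  0.012] twist -0.08405661113973278
159.98099521498963 141.64716802130968
```

```bash
python3 -m crank '[{"claw":0,"tx":-0.006,"ty":-0.139,"tz":0,"twist":-0.0139},{"claw":0,"tx":-0.024,"ty":-0.278,"tz":0,"twist":-0.0278},{"claw":0,"tx":-0.055,"ty":-0.414,"tz":0,"twist":-0.0417},{"claw":0,"tx":-0.096,"ty":-0.547,"tz":0,"twist":-0.0556},{"claw":0,"tx":-0.15,"ty":-0.676,"tz":0,"twist":-0.0694},{"claw":0,"tx":-0.187,"ty":-0.75,"tz":0,"twist":-0.0778},{"claw":0,"tx":-0.187,"ty":-0.75,"tz":0,"twist":-0.0778}]'
python3 snap.py c wrist side scene; python3 -c "
from h import *
b=np.radians(171.4)
go((658+160*np.cos(b),47+160*np.sin(b),80),b)
from cell import sense
p=sense()['eef_pos'][:2]-[658,47]; print(np.hypot(*p),np.degrees(np.arctan2(p[1],p[0])))
a=cv2.imread('pics/side_c.png')[185:345,225:405]; cv2.imwrite('pics/si_cc.png',cv2.resize(a,None,fx=3.6,fy=3.6,interpolation=cv2.INTER_CUBIC))
"
```

```text
time: 5.92
eef_pos: [501.1, 74.9, 80.7]
orientation: [-3.137, -0.007, 2.952]
force: [4.8, -0.1, -7.7]
opening: 0.144
wrist [424.2325552017953, 90.26675162638368, 239.5023503489941] [-0.28436822484916435, 0.006003102848100239, 1.3822613586183108]
side [260.496345764248, -614.4273909314759, 548.8547666849465] [1.0256241958680055, -0.0017965814943285974, -0.4803194649297341]
scene [1311.7442948181858, -454.0131415308023, 1168.1763271914097] [0.6805937717197279, -0.012373050489262294, 1.0811732637605065]
t 6.07 pos [501.3  76.1  80.7] ori [-3.137 -0.007  2.95 ] F [ 5.5 -0.9 -8.3] op 0.145
  tx,ty,tz [ 0.005 -0.053  0.007] twist -0.006661817921137285
159.4043307465412 169.48423291626457
```

View pics/wrist_c.png

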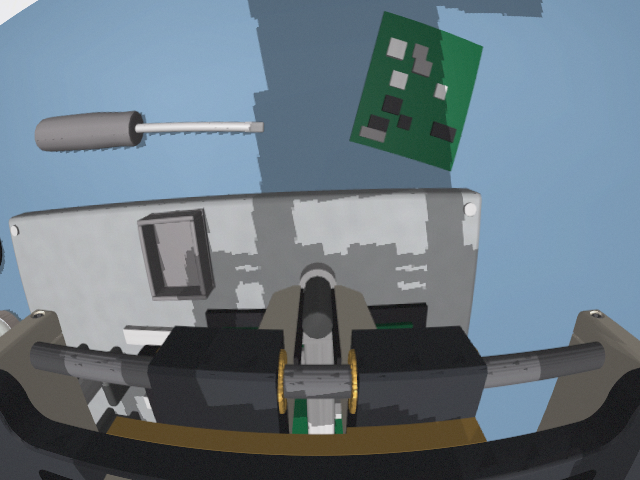

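View pics/si_cc.png

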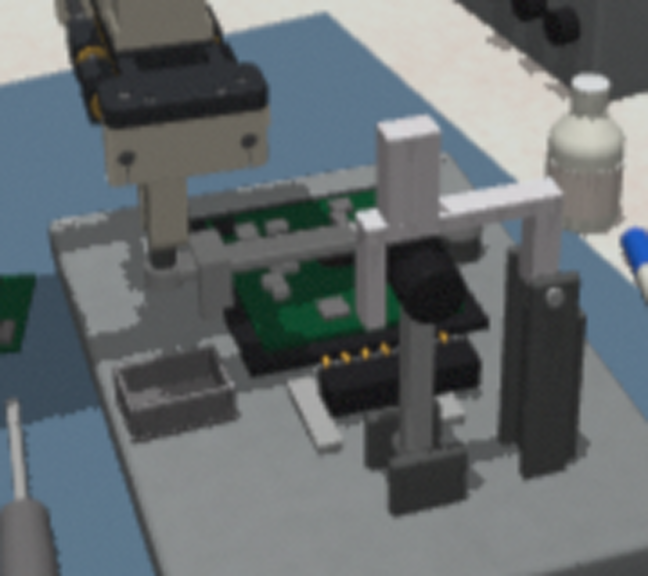

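```bash
python3 -m crank '[{"claw":0,"tx":0.0,"ty":-0.03,"tz":0,"twist":-0.004},{"claw":0,"tx":0.0,"ty":-0.05,"tz":0,"twist":-0.006},{"claw":0,"tx":0.0,"ty":-0.07,"tz":0,"twist":-0.007},{"claw":0,"tx":0.0,"ty":-0.07,"tz":0,"twist":-0.007}]'
python3 -m crank '[{"claw":0,"tx":0.0,"ty":-0.03,"tz":0,"twist":0},{"claw":0,"tx":0.0,"ty":-0.03,"tz":0,"twist":0},{"claw":0,"tx":0.0,"ty":-0.03,"tz":0,"twist":0}]'
```

```text
time: 6.4
eef_pos: [500.7, 72.4, 80.6]
orientation: [3.14, -0.007, 2.991]
force: [4.2, 12.3, -4.6]
opening: 0.145
time: 6.65
eef_pos: [500.7, 72.4, 80.6]
orientation: [3.136, -0.007, 2.989]
force: [3.0, 11.7, -1.8]
opening: 0.145
```

```bash
python3 -m crank '[{"claw":0,"tx":0.0,"ty":-0.06,"tz":0,"twist":0},{"claw":0,"tx":0.0,"ty":-0.08,"tz":0,"twist":0},{"claw":0,"tx":0.0,"ty":-0.08,"tz":0,"twist":0}]'
python3 snap.py d wrist side scene; python3 -c "
from h import *
go((500,70,80),2.99)
a=cv2.imread('pics/side_d.png')[215:295,255:365]; cv2.imwrite('pics/si_d.png',cv2.resize(a,None,fx=6,fy=6,interpolation=cv2.INTER_CUBIC))
a=cv2.imread('pics/scene_d.png')[190:290,310:420]; cv2.imwrite('pics/sc_d.png',cv2.resize(a,None,fx=6,fy=6,interpolation=cv2.INTER_CUBIC))
"
```

```text
time: 6.9
eef_pos: [500.6, 72.0, 80.5]
orientation: [3.123, -0.006, 2.985]
force: [7.0, 31.8, -5.2]
opening: 0.141
wrist [422.4497796016901, 81.16719630822583, 239.19484170732292] [-0.2860357526646514, -0.01785480544898621, 1.4144609372514676]
side [260.496345764248, -614.4273909314759, 548.8547666849465] [1.0256241958680055, -0.0017965814943285974, -0.4803194649297341]
scene [1311.7442948181858, -454.0131415308023, 1168.1763271914097] [0.6805937717197279, -0.012373050489262294, 1.0811732637605065]
t 7.05 pos [500.6  72.   80.5] ori [ 3.123 -0.006  2.985] F [ 7.3 29.7 -4.6] op 0.146
  tx,ty,tz [ 0.003 -0.021  0.005] twist -0.0007164463053297483
```

View pics/si_d.png

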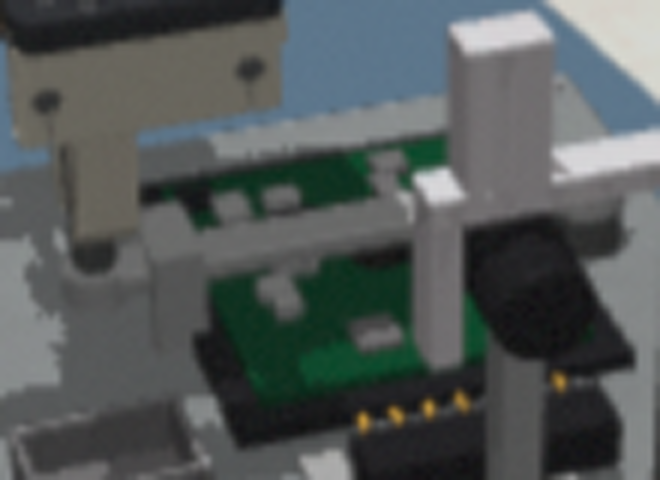

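View pics/sc_d.png

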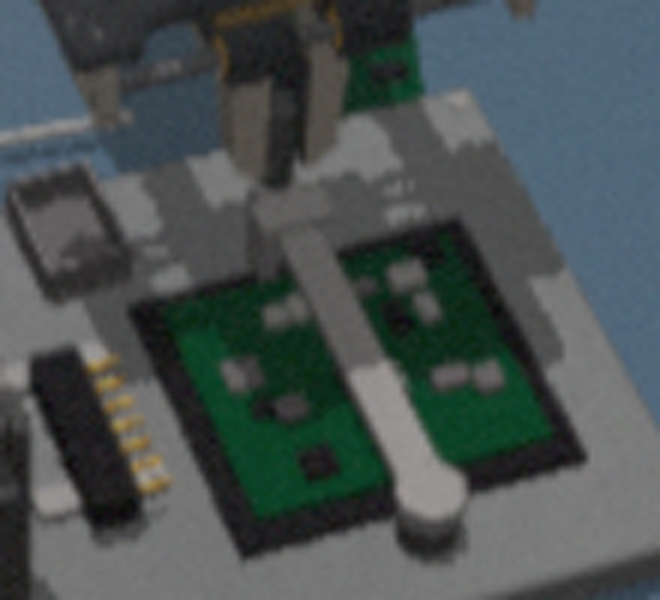

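```bash
python3 -m crank '[{"claw":0,"tx":0.0,"ty":0,"tz":0,"twist":0},{"claw":0.5,"tx":0.0,"ty":0,"tz":0,"twist":0},{"claw":0.5,"tx":0.0,"ty":0,"tz":0,"twist":0},{"claw":0.5,"tx":0.0,"ty":0,"tz":0,"twist":0},{"claw":0.5,"tx":0.0,"ty":0,"tz":0,"twist":0},{"claw":0.5,"tx":0.0,"ty":0,"tz":-0.3,"twist":0},{"claw":0.5,"tx":0.0,"ty":0,"tz":-0.6,"twist":0},{"claw":0.5,"tx":0.0,"ty":0,"tz":-0.9,"twist":0},{"claw":0.5,"tx":0.0,"ty":0,"tz":-1,"twist":0},{"claw":0.5,"tx":0.0,"ty":0,"tz":-1,"twist":0}]'
python3 -m crank '[{"claw":0.5,"tx":0.4,"ty":0,"tz":-0.3,"twist":0},{"claw":0.5,"tx":0.4,"ty":0,"tz":-0.7,"twist":0},{"claw":0.5,"tx":0.4,"ty":0,"tz":-0.7,"twist":0},{"claw":0.5,"tx":0.4,"ty":0,"tz":-0.7,"twist":0}]'
python3 snap.py e wrist scene; python3 -c "
from h import *
go((544,-102.5,250),2.985)
a=cv2.imread('pics/scene_e.png')[190:290,280:420]; cv2.imwrite('pics/sc_e.png',cv2.resize(a,None,fx=5,fy=5,interpolation=cv2.INTER_CUBIC))
"
```

```text
time: 7.88
eef_pos: [502.7, 69.5, 183.4]
orientation: [3.123, 0.0, 2.985]
force: [1.1, 0.4, 0.2]
opening: 0.497
time: 8.22
eef_pos: [463.5, 74.2, 254.2]
orientation: [3.123, 0.003, 2.984]
force: [0.8, -0.3, 0.0]
opening: 0.502
wrist [383.93570913467283, 83.72902969093985, 412.1162975009512] [-0.2949230867134802, -0.0173113829784437, 1.4141471692785381]
scene [1311.7442948181858, -454.0131415308023, 1168.1763271914097] [0.6805937717197279, -0.012373050489262294, 1.0811732637605065]
t 8.32 pos [462.5  74.3 251.8] ori [ 3.123e+00 -1.000e-03  2.984e+00] F [-0.5 -0.5  0. ] op 0.501
  tx,ty,tz [-1.082 -1.618 -0.013] twist -0.0001434537547650293
```

View pics/wrist_e.png

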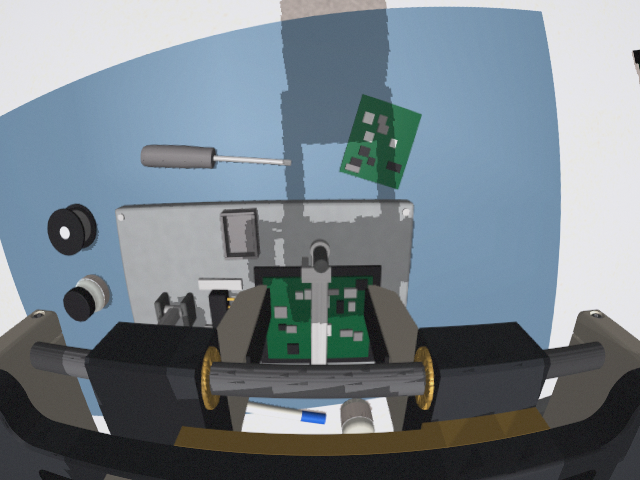

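View pics/sc_e.png

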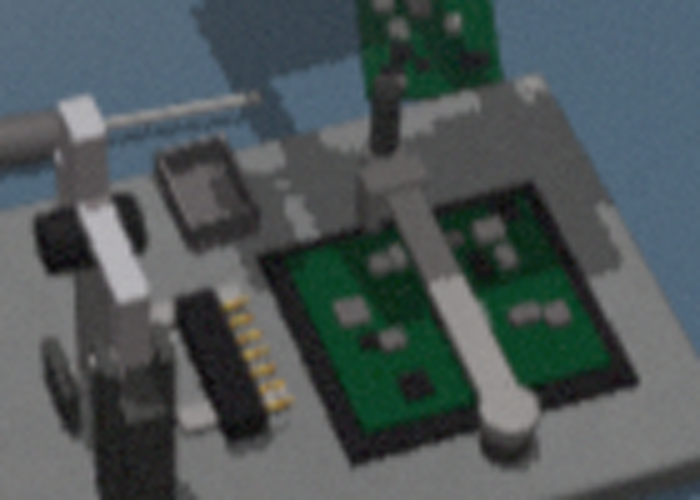

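```bash
python3 -m crank '[{"claw":0.6,"tx":-0.2,"ty":-0.3,"tz":0,"twist":0},{"claw":0.6,"tx":-0.2,"ty":-0.7,"tz":0,"twist":0},{"claw":0.6,"tx":-0.2,"ty":-1,"tz":0,"twist":0},{"claw":0.6,"tx":-0.2,"ty":-1,"tz":0,"twist":0},{"claw":0.6,"tx":-0.2,"ty":-1,"tz":0,"twist":0}]'
python3 -m crank '[{"claw":0.6,"tx":-0.05,"ty":-0.3,"tz":0,"twist":0},{"claw":0.6,"tx":-0.05,"ty":-0.6,"tz":0,"twist":0},{"claw":0.6,"tx":-0.05,"ty":-0.6,"tz":0,"twist":0},{"claw":0.6,"tx":-0.05,"ty":-0.6,"tz":0,"twist":0}]'
python3 snap.py f wrist; python3 -c "
from h import *
go((544,-102.5,250),2.985)
"
```

```text
time: 8.73
eef_pos: [465.8, -28.8, 247.7]
orientation: [3.123, -0.005, 2.98]
force: [-0.3, -0.0, 0.4]
opening: 0.6
time: 9.07
eef_pos: [460.9, -88.7, 245.2]
orientation: [3.121, -0.008, 2.978]
force: [0.2, -0.3, -0.9]
opening: 0.6
wrist [383.04186285209727, -79.23895555242545, 404.0275520981386] [-0.28401385494334497, -0.01904427412395493, 1.408183434173687]
t 9.12 pos [460.9 -87.9 245.5] ori [ 3.121 -0.007  2.98 ] F [-0.7  0.7  0.1] op 0.597
  tx,ty,tz [-0.843 -0.01  -0.052] twist -0.0008448346892049682
```

View pics/wrist_f.png

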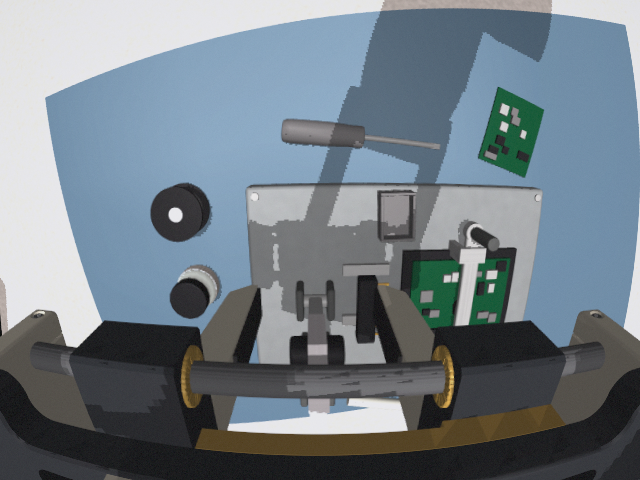

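```bash
python3 -m crank '[{"claw":0.6,"tx":-0.4,"ty":0,"tz":0,"twist":0},{"claw":0.6,"tx":-0.8,"ty":0,"tz":0,"twist":0},{"claw":0.6,"tx":-0.85,"ty":0,"tz":0,"twist":0},{"claw":0.6,"tx":-0.85,"ty":0,"tz":0,"twist":0}]'
python3 snap.py g wrist side scene; python3 -c "
from h import *
go((544,-102.5,186),2.985)
a=cv2.imread('pics/side_g.png')[125:305,255:435]; cv2.imwrite('pics/si_g.png',cv2.resize(a,None,fx=3.3,fy=3.3,interpolation=cv2.INTER_CUBIC))
"
```

```text
time: 9.45
eef_pos: [546.3, -100.0, 243.3]
orientation: [3.12, -0.009, 2.982]
force: [-0.8, -0.2, -0.7]
opening: 0.598
wrist [468.6310292404781, -91.11062862892058, 402.2426211211666] [-0.28244564312623544, -0.020288638646777324, 1.4116699836504867]
side [260.496345764248, -614.4273909314759, 548.8547666849465] [1.0256241958680055, -0.0017965814943285974, -0.4803194649297341]
scene [1311.7442948181858, -454.0131415308023, 1168.1763271914097] [0.6805937717197279, -0.012373050489262294, 1.0811732637605065]
t 9.6 pos [ 543.8 -100.1  244.6] ori [ 3.121 -0.009  2.981] F [0.5 0.  0. ] op 0.6
  tx,ty,tz [-0.011 -0.035  0.585] twist -0.0006126953951111813
```

View pics/wrist_g.png

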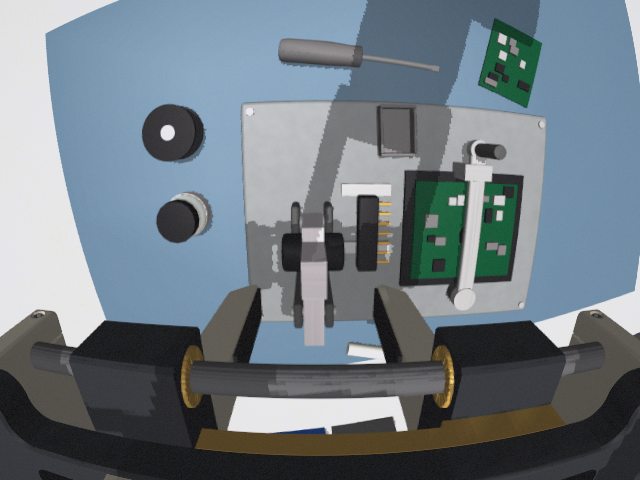

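View pics/si_g.png

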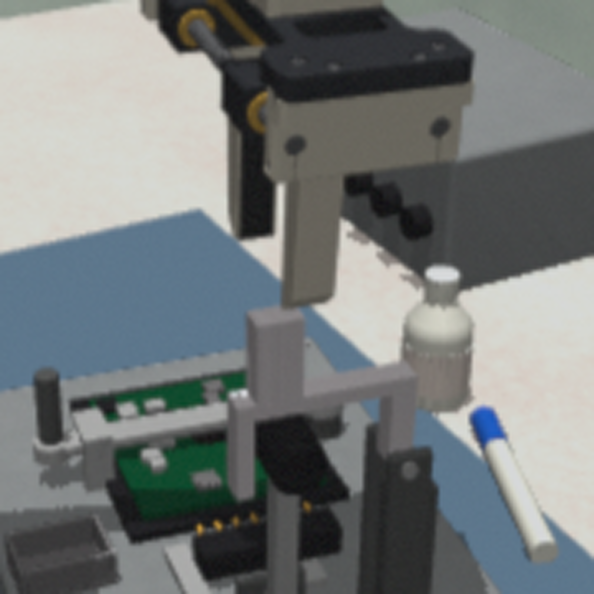

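Run:
```python
from h import *
a=cv2.imread('pics/wrist_g.png')[190:360,260:380]; cv2.imwrite('pics/wr_g.png',cv2.resize(a,None,fx=3.5,fy=3.5,interpolation=cv2.INTER_CUBIC))
cam=([468.63,-91.11,402.24],[-0.282446,-0.020289,1.41167])
for uv,z in [((314,335),214),((314,326),214),((314,344),214),((250,108),30),((543,122),30)]: print(uv,wray(uv,cam,z).round(1))
print(fw([565.17,-5.43,-.1508],[(-105,-155,30),(-105,155,30)]))
```

```text
(314, 335) [ 577.5 -106.5  214. ]
(314, 326) [ 571.6 -105.5  214. ]
(314, 344) [ 583.7 -107.5  214. ]
(250, 108) [ 427.7 -144.1   30. ]
(543, 122) [476.8 175.3  30. ]
[[ 438.07611212 -142.89688206   30.        ]
 [ 484.64713356  163.58499336   30.        ]]
```

View pics/wr_g.png

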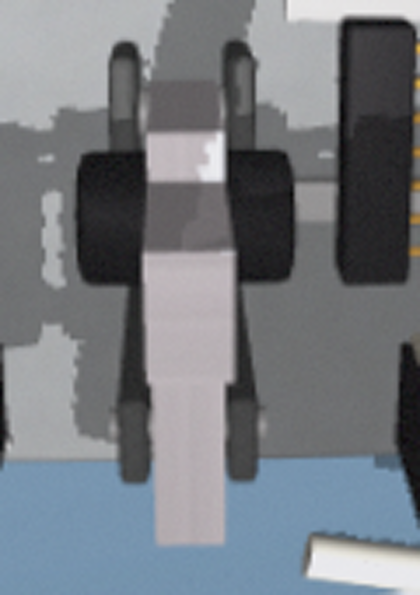

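Run:
```python
from h import *
cam=([468.63,-91.11,402.24],[-0.282446,-0.020289,1.41167])
for uv,z in [((314.3,261.5),214),((314.3,298.5),214),((314.3,280),214)]: print(uv,wray(uv,cam,z).round(1))
go((543.5,-102.5,186),2.985)
```

```text
(314.3, 261.5) [532.9 -99.1 214. ]
(314.3, 298.5) [ 554.3 -102.6  214. ]
(314.3, 280) [ 543.4 -100.8  214. ]
t 9.6 pos [ 543.8 -100.1  244.6] ori [ 3.121 -0.009  2.981] F [0.5 0.  0. ] op 0.6
  tx,ty,tz [-0.006 -0.036  0.585] twist -0.0006126953951111813
```

```bash
python3 -m crank '[{"claw":0.6,"tx":0,"ty":-0.02,"tz":0.3,"twist":0},{"claw":0.6,"tx":0,"ty":-0.02,"tz":0.57,"twist":0},{"claw":0.6,"tx":0,"ty":-0.02,"tz":0.57,"twist":0},{"claw":0.6,"tx":0,"ty":-0.02,"tz":0.57,"twist":0}]'
python3 -m crank '[{"claw":0,"tx":0,"ty":0,"tz":0,"twist":0},{"claw":0,"tx":0,"ty":0,"tz":0,"twist":0},{"claw":0,"tx":0,"ty":0,"tz":0,"twist":0},{"claw":0,"tx":0,"ty":0,"tz":0,"twist":0},{"claw":0,"tx":0,"ty":0,"tz":0,"twist":0},{"claw":0,"tx":0,"ty":0,"tz":0,"twist":0},{"claw":0,"tx":0,"ty":0,"tz":0,"twist":0},{"claw":0,"tx":0,"ty":0,"tz":0,"twist":0}]'
python3 snap.py h side; python3 -c "
from h import *
go((543.5,-102.5,186),2.985)
a=cv2.imread('pics/side_h.png')[125:305,255:435]; cv2.imwrite('pics/si_h.png',cv2.resize(a,None,fx=3.3,fy=3.3,interpolation=cv2.INTER_CUBIC))
"
```

```text
time: 9.93
eef_pos: [541.4, -99.9, 187.3]
orientation: [3.12, -0.012, 2.981]
force: [0.3, -0.6, 0.8]
opening: 0.601
time: 10.6
eef_pos: [541.4, -100.5, 187.5]
orientation: [3.121, -0.011, 2.982]
force: [-1.4, -1.2, 2.0]
opening: 0.148
side [260.496345764248, -614.4273909314759, 548.8547666849465] [1.0256241958680055, -0.0017965814943285974, -0.4803194649297341]
t 10.65 pos [ 541.4 -100.4  187.5] ori [ 3.121 -0.011  2.982] F [-0.7 -0.5  1.3] op 0.151
  tx,ty,tz [-0.024 -0.017  0.014] twist -0.0005329114047854161
```

View pics/si_h.png

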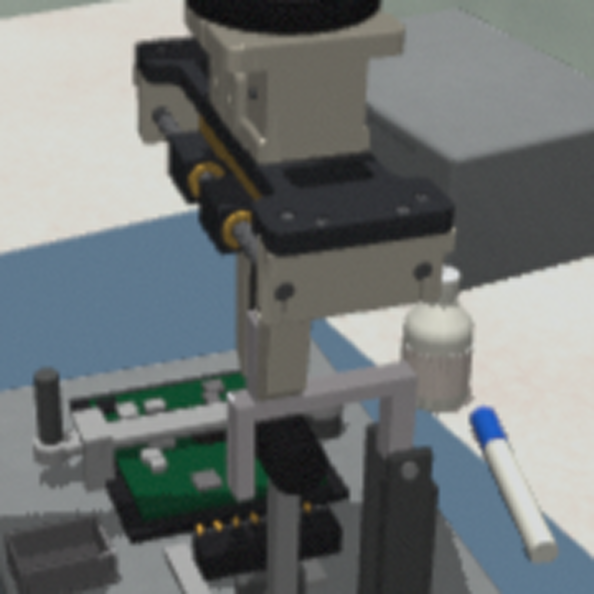

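```bash
python3 -m crank '[{"claw":0,"tx":-0.06,"ty":0,"tz":-0.05,"twist":0},{"claw":0,"tx":-0.127,"ty":0,"tz":-0.096,"twist":0},{"claw":0,"tx":-0.196,"ty":0,"tz":-0.135,"twist":0},{"claw":0,"tx":-0.269,"ty":0,"tz":-0.168,"twist":0},{"claw":0,"tx":-0.344,"ty":0,"tz":-0.195,"twist":0},{"claw":0,"tx":-0.422,"ty":0,"tz":-0.214,"twist":0},{"claw":0,"tx":-0.5,"ty":0,"tz":-0.227,"twist":0},{"claw":0,"tx":-0.58,"ty":0,"tz":-0.233,"twist":0},{"claw":0,"tx":-0.66,"ty":0,"tz":-0.232,"twist":0},{"claw":0,"tx":-0.739,"ty":0,"tz":-0.225,"twist":0},{"claw":0,"tx":-0.739,"ty":0,"tz":-0.225,"twist":0}]'
python3 snap.py i side; python3 -c "
from h import *
go((543.5,-102.5,186),2.985)
a=cv2.imread('pics/side_i.png')[125:305,255:435]; cv2.imwrite('pics/si_i.png',cv2.resize(a,None,fx=3.3,fy=3.3,interpolation=cv2.INTER_CUBIC))
"
```

```text
time: 11.57
eef_pos: [616.9, -112.3, 209.6]
orientation: [3.12, -0.009, 2.982]
force: [0.4, 5.1, 3.1]
opening: 0.151
side [260.496345764248, -614.4273909314759, 548.8547666849465] [1.0256241958680055, -0.0017965814943285974, -0.4803194649297341]
t 11.62 pos [ 616.5 -112.3  209.6] ori [ 3.12  -0.009  2.982] F [0.8 4.6 2.5] op 0.152
  tx,ty,tz [ 0.734 -0.025  0.242] twist -0.00044034031458616105
```

View pics/si_i.png

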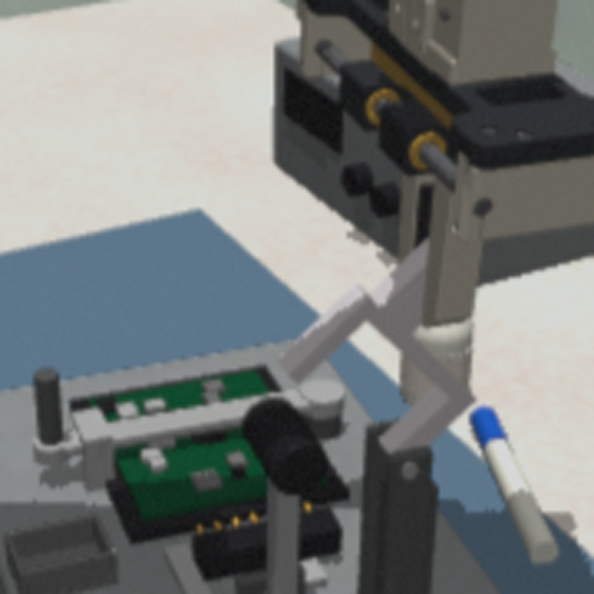

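```bash
python3 -m crank '[{"claw":0,"tx":-0.08,"ty":0,"tz":0.015,"twist":0},{"claw":0,"tx":-0.155,"ty":0,"tz":0.036,"twist":0},{"claw":0,"tx":-0.23,"ty":0,"tz":0.064,"twist":0},{"claw":0,"tx":-0.3,"ty":0,"tz":0.1,"twist":0},{"claw":0,"tx":-0.37,"ty":0,"tz":0.14,"twist":0},{"claw":0,"tx":-0.435,"ty":0,"tz":0.186,"twist":0},{"claw":0,"tx":-0.435,"ty":0,"tz":0.186,"twist":0}]'
python3 -m crank '[{"claw":0.5,"tx":0,"ty":0,"tz":0,"twist":0},{"claw":0.5,"tx":0,"ty":0,"tz":0,"twist":0},{"claw":0.5,"tx":0,"ty":0,"tz":0,"twist":0},{"claw":0.5,"tx":0,"ty":0,"tz":0,"twist":0},{"claw":0.5,"tx":0,"ty":0,"tz":0,"twist":0},{"claw":0.5,"tx":0,"ty":0,"tz":0,"twist":0}]'
python3 snap.py j side; python3 -c "
from h import *
go((543.5,-102.5,250),2.985)
a=cv2.imread('pics/side_j.png')[125:305,255:435]; cv2.imwrite('pics/si_j.png',cv2.resize(a,None,fx=3.3,fy=3.3,interpolation=cv2.INTER_CUBIC))
"
```

```text
time: 12.2
eef_pos: [661.6, -119.0, 190.1]
orientation: [3.12, -0.006, 2.982]
force: [1.7, 4.5, 4.7]
opening: 0.154
time: 12.7
eef_pos: [661.5, -119.3, 190.1]
orientation: [3.12, -0.006, 2.982]
force: [-0.1, -0.2, -0.1]
opening: 0.488
side [260.496345764248, -614.4273909314759, 548.8547666849465] [1.0256241958680055, -0.0017965814943285974, -0.4803194649297341]
t 12.75 pos [ 661.6 -119.2  190.1] ori [ 3.12  -0.006  2.982] F [-0.6 -0.5  0. ] op 0.493
  tx,ty,tz [ 1.195 -0.01  -0.592] twist -0.0004880323628094851
```

View pics/si_j.png

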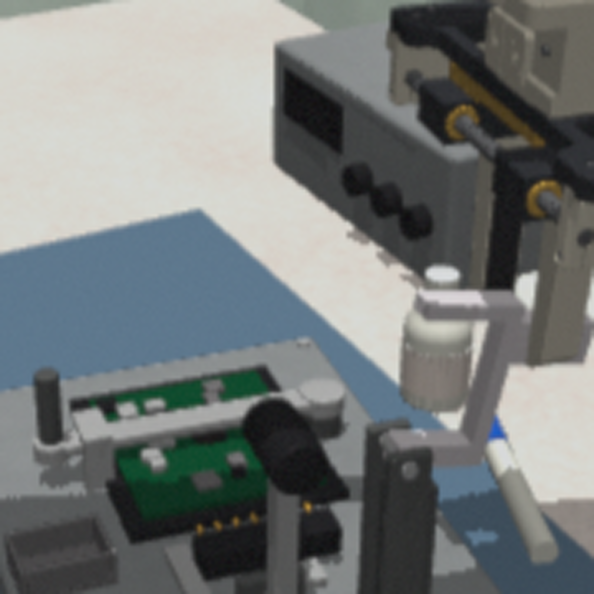

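```bash
python3 -m crank '[{"claw":0.6,"tx":0,"ty":0,"tz":-0.3,"twist":0},{"claw":0.7,"tx":0,"ty":0,"tz":-0.6,"twist":0},{"claw":0.7,"tx":0,"ty":0,"tz":-0.7,"twist":0},{"claw":0.7,"tx":0.4,"ty":0,"tz":-0.7,"twist":0},{"claw":0.7,"tx":0.8,"ty":0,"tz":-0.7,"twist":0},{"claw":0.7,"tx":1,"ty":0,"tz":-0.7,"twist":0},{"claw":0.7,"tx":1,"ty":0,"tz":-0.7,"twist":0},{"claw":0.7,"tx":1,"ty":0,"tz":-0.7,"twist":0}]'
python3 snap.py k wrist; python3 -c "
from h import *
go((548.5,-101.5,200),2.985)
a=cv2.imread('pics/wrist_k.png')[190:360,240:400]; cv2.imwrite('pics/wr_k.png',cv2.resize(a,None,fx=3.5,fy=3.5,interpolation=cv2.INTER_CUBIC))
"
```

```text
time: 13.42
eef_pos: [562.5, -104.8, 261.3]
orientation: [3.12, -0.004, 2.982]
force: [0.0, 0.3, 0.1]
opening: 0.702
wrist [484.110388990007, -95.7213873550865, 419.8188698789276] [-0.2875657151222689, -0.020170363093176658, 1.411327402889504]
t 13.47 pos [ 563.4 -105.1  261.1] ori [ 3.12  -0.004  2.982] F [-0.2 -0.1  0.6] op 0.7
  tx,ty,tz [ 0.151 -0.002  0.612] twist -0.0005311883958410949
```

View pics/wr_k.png

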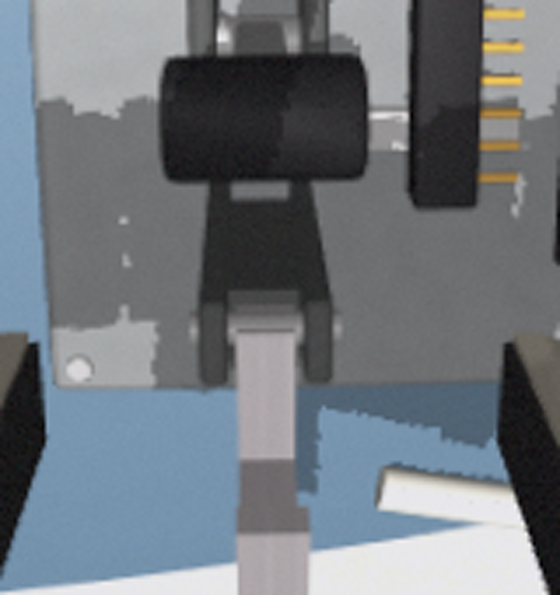

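Run:
```python
from h import *
cam=([484.11,-95.72,419.82],[-0.287566,-0.02017,1.411327])
for uv in [(315.4,223.7),(286,224),(345,223.5)]: print(wray(uv,cam,145).round(1))
go((548.5,-102,134),2.985)
```

```text
[ 549.6 -101.9  145. ]
[ 546.1 -124.   145. ]
[553.1 -79.6 145. ]
t 13.47 pos [ 563.4 -105.1  261.1] ori [ 3.12  -0.004  2.982] F [-0.2 -0.1  0.6] op 0.7
  tx,ty,tz [ 0.148 -0.021  1.272] twist -0.0005311883958410949
```

```bash
python3 -m crank '[{"claw":0.7,"tx":0.14,"ty":-0.01,"tz":0.1,"twist":0},{"claw":0.7,"tx":0.14,"ty":-0.01,"tz":0.4,"twist":0},{"claw":0.7,"tx":0.14,"ty":-0.01,"tz":0.7,"twist":0},{"claw":0.7,"tx":0.14,"ty":-0.01,"tz":0.7,"twist":0},{"claw":0.7,"tx":0.14,"ty":-0.01,"tz":0.7,"twist":0}]'
python3 -c "
from h import *
go((549.5,-101.9,134),2.985)"
```

```text
time: 13.88
eef_pos: [549.4, -102.2, 189.8]
orientation: [3.119, -0.008, 2.982]
force: [-0.2, -0.4, 1.0]
opening: 0.702
t 13.88 pos [ 549.4 -102.2  189.8] ori [ 3.119 -0.008  2.982] F [-0.2 -0.4  1. ] op 0.702
  tx,ty,tz [-0.005 -0.009  0.558] twist -0.0005280556421863078
```

```bash
python3 -m crank '[{"claw":0.7,"tx":0,"ty":-0.01,"tz":0.3,"twist":0},{"claw":0.7,"tx":0,"ty":-0.01,"tz":0.56,"twist":0},{"claw":0.7,"tx":0,"ty":-0.01,"tz":0.56,"twist":0},{"claw":0.7,"tx":0,"ty":-0.01,"tz":0.56,"twist":0}]'
python3 -m crank '[{"claw":0,"tx":0,"ty":0,"tz":0,"twist":0},{"claw":0,"tx":0,"ty":0,"tz":0,"twist":0},{"claw":0,"tx":0,"ty":0,"tz":0,"twist":0},{"claw":0,"tx":0,"ty":0,"tz":0,"twist":0},{"claw":0,"tx":0,"ty":0,"tz":0,"twist":0},{"claw":0,"tx":0,"ty":0,"tz":0,"twist":0},{"claw":0,"tx":0,"ty":0,"tz":0,"twist":0}]'
python3 snap.py l side; python3 -c "
from h import *
go((543.5,-102.5,186),2.985)
a=cv2.imread('pics/side_l.png')[125:305,255:435]; cv2.imwrite('pics/si_l.png',cv2.resize(a,None,fx=3.3,fy=3.3,interpolation=cv2.INTER_CUBIC))
"
```

```text
time: 14.22
eef_pos: [549.7, -102.1, 134.4]
orientation: [3.119, -0.008, 2.982]
force: [-0.1, -0.0, 0.3]
opening: 0.701
time: 14.8
eef_pos: [550.9, -101.8, 136.2]
orientation: [3.119, -0.005, 2.982]
force: [0.9, 3.7, 6.3]
opening: 0.471
side [260.496345764248, -614.4273909314759, 548.8547666849465] [1.0256241958680055, -0.0017965814943285974, -0.4803194649297341]
t 14.85 pos [ 550.9 -101.8  136.2] ori [ 3.119 -0.005  2.982] F [1.3 3.6 6.2] op 0.477
  tx,ty,tz [ 0.074 -0.007 -0.498] twist -0.00047087571645345916
```

View pics/si_l.png

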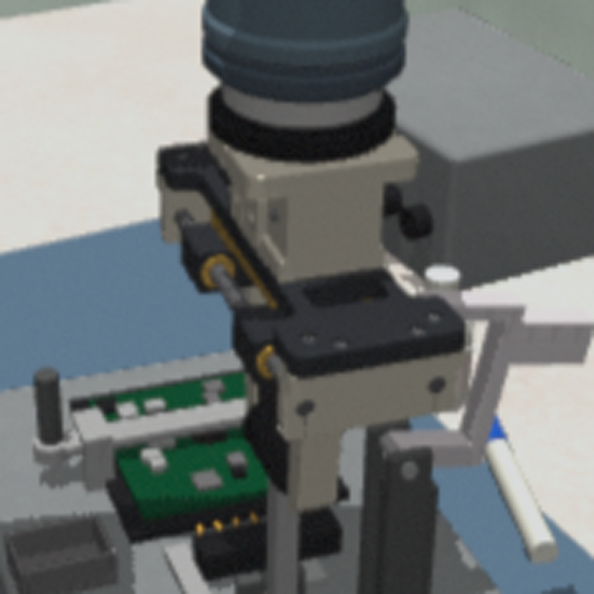

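```bash
python3 -m crank '[{"claw":0,"tx":0.1,"ty":0,"tz":0.005,"twist":0},{"claw":0,"tx":0.2,"ty":0,"tz":0.02,"twist":0},{"claw":0,"tx":0.296,"ty":0,"tz":0.045,"twist":0},{"claw":0,"tx":0.389,"ty":0,"tz":0.079,"twist":0},{"claw":0,"tx":0.479,"ty":0,"tz":0.122,"twist":0},{"claw":0,"tx":0.565,"ty":0,"tz":0.175,"twist":0},{"claw":0,"tx":0.644,"ty":0,"tz":0.235,"twist":0},{"claw":0,"tx":0.717,"ty":0,"tz":0.303,"twist":0},{"claw":0,"tx":0.783,"ty":0,"tz":0.378,"twist":0},{"claw":0,"tx":0.813,"ty":0,"tz":0.418,"twist":0},{"claw":0,"tx":0.813,"ty":0,"tz":0.418,"twist":0}]'
python3 snap.py m side wrist; python3 -c "
from h import *
go((543.5,-102.5,186),2.985)
a=cv2.imread('pics/side_m.png')[125:305,225:435]; cv2.imwrite('pics/si_m.png',cv2.resize(a,None,fx=3.3,fy=3.3,interpolation=cv2.INTER_CUBIC))
"
```

```text
time: 15.77
eef_pos: [471.0, -89.4, 96.7]
orientation: [3.122, -0.001, 2.983]
force: [-5.0, -1.3, 15.3]
opening: 0.471
side [260.496345764248, -614.4273909314759, 548.8547666849465] [1.0256241958680055, -0.0017965814943285974, -0.4803194649297341]
wrist [392.4086321670472, -80.09655248919681, 255.28141802682563] [-0.2903865475624462, -0.0182540921462071, 1.4127746471975713]
t 15.87 pos [471.3 -89.4  97.1] ori [ 3.122e+00 -1.000e-03  2.983e+00] F [-5.  -1.9 15. ] op 0.47
  tx,ty,tz [-0.732  0.002 -0.89 ] twist -0.00033672728881750815
```

View pics/si_m.png

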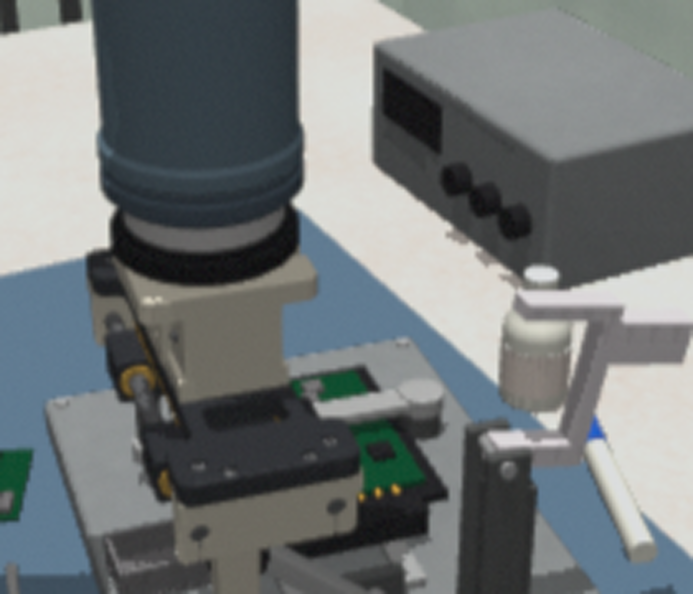

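View pics/wrist_m.png

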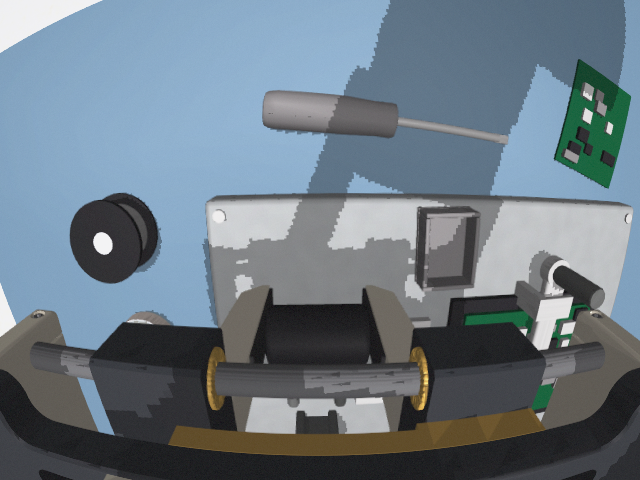

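```bash
python3 -m crank '[{"claw":0,"tx":0.03,"ty":0,"tz":0.05,"twist":0},{"claw":0,"tx":0.06,"ty":0,"tz":0.09,"twist":0},{"claw":0,"tx":0.06,"ty":0,"tz":0.09,"twist":0}]'
python3 snap.py n wrist
python3 -c "
from h import *
go((543.5,-102.5,186),2.985)"
python3 -m crank '[{"claw":0,"tx":0.03,"ty":0,"tz":0.05,"twist":0},{"claw":0,"tx":0.06,"ty":0,"tz":0.09,"twist":0},{"claw":0,"tx":0.06,"ty":0,"tz":0.09,"twist":0}]'
python3 snap.py o wrist scene side
python3 -c "
import cv2,numpy as np
a=[cv2.imread(f'pics/wrist_{k}.png')[260:450,200:440] for k in 'mno']
cv2.imwrite('pics/mno.png',np.hstack([cv2.resize(i,None,fx=1.1,fy=1.1) for i in a]))
a=cv2.imread('pics/scene_o.png')[190:340,240:440]; cv2.imwrite('pics/sc_o.png',cv2.resize(a,None,fx=4,fy=4,interpolation=cv2.INTER_CUBIC))
"
```

```text
time: 16.12
eef_pos: [466.1, -88.7, 89.9]
orientation: [3.123, 0.002, 2.984]
force: [-2.0, 2.4, 14.1]
opening: 0.47
wrist [386.83941858689735, -79.17417104569506, 247.98535909287776] [-0.293600070710768, -0.016981149713591437, 1.4135484176932225]
t 16.17 pos [466.3 -88.8  90.1] ori [3.123e+00 2.000e-03 2.984e+00] F [-2.3  2.4 14. ] op 0.469
  tx,ty,tz [-0.786  0.003 -0.957] twist -0.0002188694236418668
time: 16.42
eef_pos: [463.0, -88.3, 84.6]
orientation: [3.125, 0.009, 2.984]
force: [-1.8, 4.8, 21.1]
opening: 0.469
wrist [382.573156343815, -78.39332948430759, 242.06998396706425] [-0.30068627110132307, -0.015652829536499935, 1.4139707665898027]
scene [1311.7442948181858, -454.0131415308023, 1168.1763271914097] [0.6805937717197279, -0.012373050489262294, 1.0811732637605065]
side [260.496345764248, -614.4273909314759, 548.8547666849465] [1.0256241958680055, -0.0017965814943285974, -0.4803194649297341]
```

View pics/mno.png

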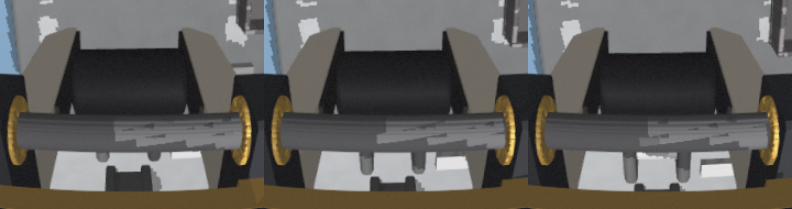

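View pics/sc_o.png

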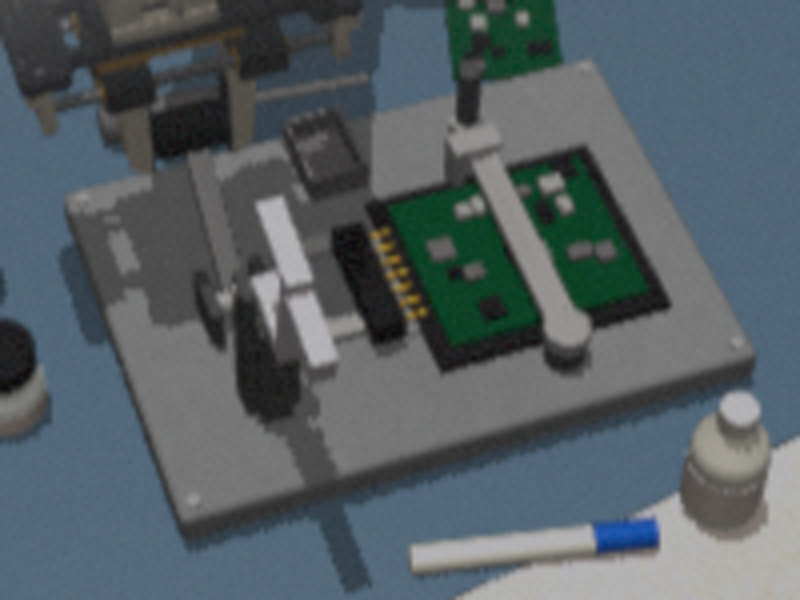

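View pics/side_o.png

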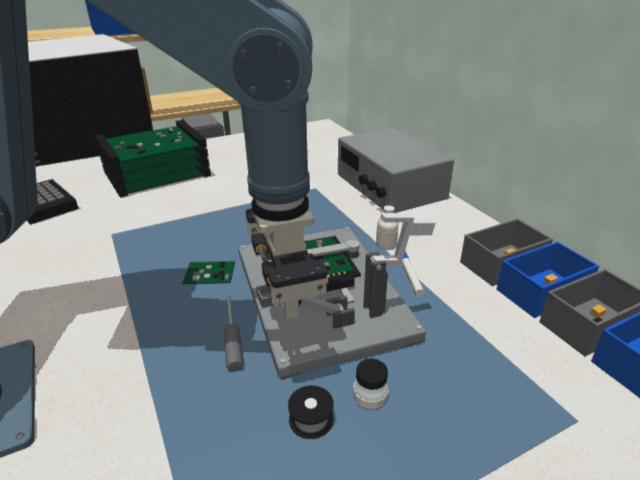

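Run:
```python
import cv2,numpy as np
for k in 'mno':
    g=cv2.imread(f'pics/wrist_{k}.png',0)[280:330,300:345].mean(1)
    print(k,g.round(0).astype(int).tolist())
```

```text
m [133, 133, 133, 133, 133, 132, 132, 132, 132, 132, 131, 132, 131, 131, 131, 131, 131, 131, 131, 131, 131, 131, 131, 120, 60, 23, 23, 24, 24, 24, 26, 26, 26, 27, 28, 28, 28, 29, 29, 30, 30, 30, 30, 30, 31, 32, 32, 33, 33, 33]
n [133, 133, 133, 133, 133, 133, 133, 133, 133, 133, 134, 133, 134, 133, 133, 133, 133, 133, 133, 132, 132, 132, 132, 132, 131, 123, 35, 25, 23, 24, 25, 26, 25, 26, 27, 27, 28, 28, 29, 29, 30, 30, 30, 30, 31, 31, 32, 32, 32, 33]
o [134, 133, 133, 133, 134, 133, 133, 133, 133, 133, 133, 133, 133, 133, 133, 133, 133, 133, 133, 134, 134, 133, 133, 133, 133, 133, 132, 116, 54, 23, 23, 25, 25, 25, 26, 26, 27, 27, 28, 28, 28, 30, 30, 30, 30, 31, 30, 32, 32, 32]
```

Run:
```python
from h import *
from scipy.optimize import brentq
cams={'k':([484.110,-95.721,419.820],[-0.2875657,-0.0201704,1.4113274]),
'm':([392.409,-80.097,255.281],[-0.29038655,-0.01825409,1.41277465]),'n':([386.839,-79.174,247.985],[-0.29360007,-0.01698115,1.41354842]),'o':([382.573,-78.393,242.070],[-0.30068627,-0.01565283,1.41397077])}
H=np.array([549.5,-101.9,45.]); yaw=-.153; ex=np.array([np.cos(yaw),np.sin(yaw),0]); ez=np.array([0,0,1.])
def ang(k,row,col=320):
    cam=cams[k]; t=np.array(cam[0]); p=wray((col,row),cam,45.); d=p-t
    # in (ex,z) plane
    a=np.array([(t-H)@ex,t[2]-45]); dd=np.array([d@ex,d[2]]); dd/=np.hypot(*dd)
    n=np.array([dd[1],-dd[0]])
    f=lambda th:(np.array([-100*np.sin(th),100*np.cos(th)])-a)@n
    return [(th,f(th)) for th in np.arange(0.5,1.2,.05)],f
for k,r in [('m',303.6),('n',305.5),('o',307.8)]:
    l,f=ang(k,r)
    out=[]
    for off in (14,-14):
        g=np.linspace(0,1.4,1401); v=np.array([f(x)-off for x in g]); i=np.where(v[:-1]*v[1:]<0)[0]; out.append(g[i])
    print(k,out)
```

```text
m [array([1.156]), array([0.828])]
n [array([1.248]), array([0.903])]
o [array([1.307]), array([0.952])]
```

```bash
python3 -m crank '[{"claw":0,"tx":0.03,"ty":0,"tz":0.04,"twist":0},{"claw":0,"tx":0.05,"ty":0,"tz":0.07,"twist":0},{"claw":0,"tx":0.05,"ty":0,"tz":0.07,"twist":0},{"claw":0,"tx":0.05,"ty":0,"tz":0.07,"twist":0}]'
python3 snap.py p wrist side scene; python3 -c "
from h import *
go((543.5,-102.5,186),2.985)
print(cv2.imread('pics/wrist_p.png',0)[295:325,300:345].mean(1).round(0).astype(int).tolist())"
```

```text
time: 16.9
eef_pos: [462.7, -88.3, 83.2]
orientation: [3.126, 0.02, 2.984]
force: [-2.7, 7.2, 37.2]
opening: 0.474
wrist [380.6227747075068, -77.90123121137792, 239.74777318428627] [-0.311930459851968, -0.014071829723909524, 1.414180149055845]
side [260.496345764248, -614.4273909314759, 548.8547666849465] [1.0256241958680055, -0.0017965814943285974, -0.4803194649297341]
scene [1311.7442948181858, -454.0131415308023, 1168.1763271914097] [0.6805937717197279, -0.012373050489262294, 1.0811732637605065]
t 17.05 pos [462.7 -88.4  83.2] ori [3.126 0.02  2.984] F [-2.3  8.2 37.7] op 0.475
  tx,ty,tz [-0.841  0.003 -1.011] twist -0.00015372989959316368
[133, 133, 133, 134, 133, 133, 133, 134, 133, 133, 133, 133, 133, 122, 67, 24, 25, 25, 25, 26, 26, 27, 27, 27, 28, 28, 28, 29, 29, 30]
```

View pics/wrist_p.png

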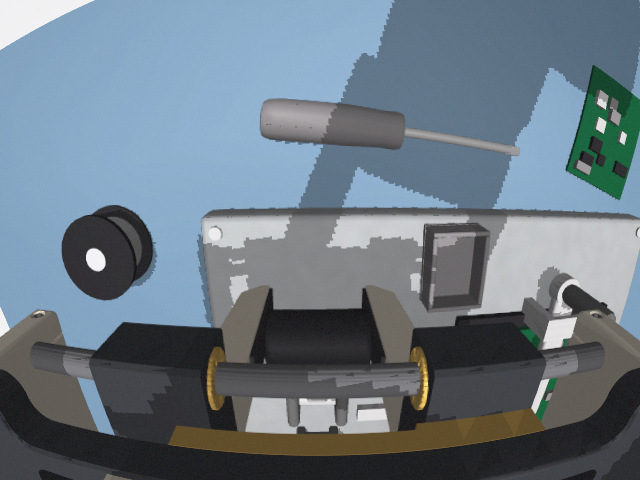

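```bash
python3 -m crank '[{"claw":0,"tx":0.02,"ty":0,"tz":0.03,"twist":0},{"claw":0,"tx":0.02,"ty":0,"tz":0.03,"twist":0},{"claw":0,"tx":0.02,"ty":0,"tz":0.03,"twist":0},{"claw":0,"tx":0.02,"ty":0,"tz":0.03,"twist":0}]'
python3 snap.py q wrist side scene
python3 - <<'E'
from h import *
go((543.5,-102.5,186),2.985)
print(cv2.imread('pics/wrist_q.png',0)[295:325,300:345].mean(1).round(0).astype(int).tolist())
a=cv2.imread('pics/scene_q.png')[190:340,240:440]; cv2.imwrite('pics/sc_q.png',cv2.resize(a,None,fx=4,fy=4,interpolation=cv2.INTER_CUBIC))
a=cv2.imread('pics/side_q.png')[185:385,225:435]; cv2.imwrite('pics/si_q.png',cv2.resize(a,None,fx=3,fy=3,interpolation=cv2.INTER_CUBIC))
E
```

```text
time: 17.38
eef_pos: [463.1, -88.4, 83.6]
orientation: [3.127, 0.026, 2.984]
force: [-3.4, 5.2, 23.7]
opening: 0.471
wrist [380.09049986643754, -77.67118925897925, 239.6763420642599] [-0.317962821260685, -0.013033992454125176, 1.4147920086639658]
side [260.496345764248, -614.4273909314759, 548.8547666849465] [1.0256241958680055, -0.0017965814943285974, -0.4803194649297341]
scene [1311.7442948181858, -454.0131415308023, 1168.1763271914097] [0.6805937717197279, -0.012373050489262294, 1.0811732637605065]
t 17.53 pos [463.1 -88.4  83.6] ori [3.127 0.026 2.985] F [-3.   6.2 22.8] op 0.47
  tx,ty,tz [-0.843  0.    -1.002] twist -7.45350554266868e-05
[133, 134, 133, 134, 134, 133, 133, 133, 133, 133, 133, 133, 132, 105, 55, 23, 24, 25, 25, 25, 26, 26, 27, 28, 28, 28, 29, 29, 29, 30]
```

View pics/sc_q.png

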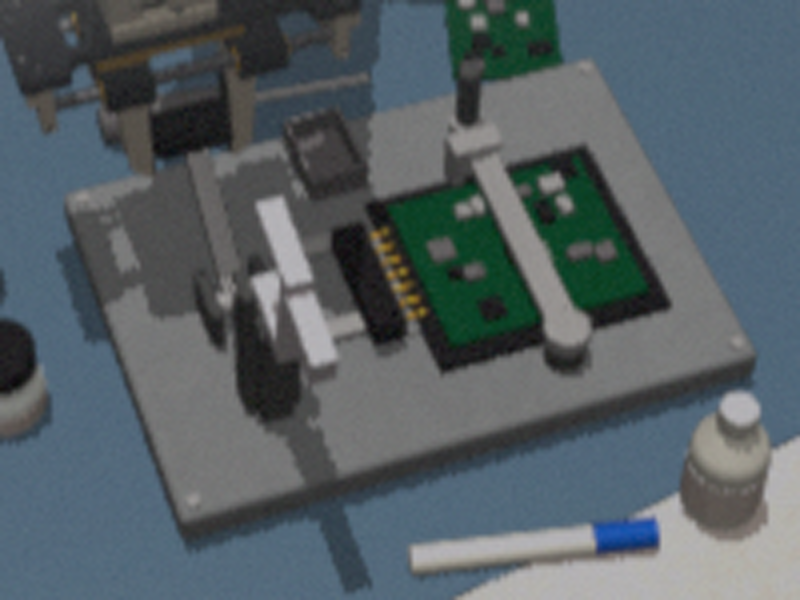

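View pics/si_q.png

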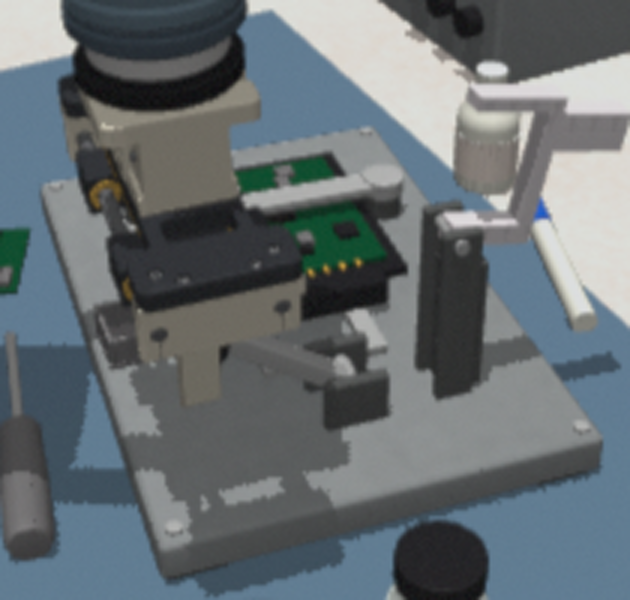

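```bash
python3 -c "
from cell import workorder
print(workorder.job_done())"
```

```text
the job is handed in; nothing more can be done
None
```

The fixture is ready to test, and I handed the job in at about 17.5 s of the 64 s allowed. The hand-in reports no verdict.

- **Bar:** I pinched the thumb post and swung it about 60° until it came up hard against the keeper, with about 30 N on the wrist. After I let go, the pictures show the bar inside the keeper and parallel to the nest edges. The tool's bearing there was within about 0.6° of my estimate for closed.
- **Catch:** I lifted the tab over its arc to about 1.4 rad and released it. It fell fully open to the rear and is still open in the last pictures.
- **Lever:** I gripped the barrel at its flat ends and pulled it past the nominal arc. By my wrist-camera estimate the lever reached 0.95 rad. The next push raised the force to 37 N with only about 1.4 mm of movement, so I took that as the stop. I then eased off to a steady 23 N and left the gripper closed on it.

**Last checks:** The connector block is at the board's edge, the bar is home, and the other items in view look undisturbed. The tray and spare board are partly hidden by the gripper in the last scene and side views. The plate-corner measurements disagreed with each other by 2–3 px, and one wrist-camera reading at the edge of the image by about 10 mm. I did not use that reading.

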